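# Third hand for closing a culture jar

## Task

Set the loose metal lid on the open culture jar so that it sits centred and level on the soft seal, with its two forked ears over the jar's two clamp bolts, then push it straight down until the seal carries a steady 10 N or so (lid's weight included; that squeezes the seal by about 10 mm), without ramming it. Keep the push steady for at least three seconds and finish while still holding the lid pressed down, because a colleague will now swing up and tighten the clamps: do not let go. Leave the bottle, the sample jar and the slide box where they stand.

Things in the scene. Friction and masses are not known exactly. Their poses are not given: they have to be found in the camera images.
- lid_grip (a point): centre of the black bar handle (70 mm long along x, 20 mm wide along y, 25 mm high, on two posts) on the loose lid. 50 mm above the foot of the lid's spigot (so at height 50 mm at the start, the lid lying on the bench on its spigot), 40 mm above the disc's underside, 32 mm above its upper face. z is up, out of the lid; half a turn is the same.
- lid: the loose lid: dark grey metal disc 132 mm across, 8 mm thick, 0.16 to 0.25 kg; under it a round spigot 81 mm across, 10 mm deep, that drops into the seal ring. Two forked ears (30 mm wide, 12 mm slot) at +x and -x reach 92 mm from the centre, at the disc's level, in line with the handle. Origin: centre of the spigot's foot. Either way round will do.
- jar: the open culture jar, fixed to the bench: grey base 156 mm across, clear wall 124 mm, aluminium collar 132 mm across with its upper edge 100 mm above the bench. Origin: centre of its underside, z up. Two clamp bolts hang open at its +x and -x sides, on brackets that reach 90 mm from the axis (bolts 96 mm), below the collar's edge.
- seal_top (a point): centre of the upper face of the jar's soft black seal ring (112 mm outside, 90 mm inside diameter), which stands 20 mm proud of the collar: 120 mm above the bench when free, lower when squeezed. The lid's disc rests on it, the spigot inside it with 4.5 mm play all round.
- seal (a joint): how far the seal is squeezed straight down, in m: 0 free, 0.017 at its hard stop. It acts as a spring of 1 N per mm (10 N at 0.010) and comes back up when let go. The lid's weight alone squeezes it about 2 mm.
- amber: bystander: amber glass bottle, 72 mm across, 170 mm high; origin at the centre of its underside.
- sample: bystander: clear sample jar with a screw cap, 60 mm across, 85 mm high; origin at the centre of its underside.
- slidebox: bystander: wooden box for slides, 85 x 70 x 32 mm; origin at the centre of its underside.
Not all that is in view belongs to the job. Of the things like the lid, leave any that is white; of the rest the smaller one is meant. Of the things that look like the jar, take the one that is farthest from the robot's base at the start.

How it is judged:
By the outcome, as a careful person would: the job done as asked, in the order asked, and still so for the second after the job is handed in, while the arm keeps its last pose, push and grip.
It also fails if it takes over 50 s, if anything falls off the work surface, if the arm or the gripper's body presses on something with over 40 N, if the wrist force passes 120 N, or if a joint passes its speed limit or range.

## Robot

A 6-joint arm with a two-finger parallel gripper is mounted at the origin on the work surface. World frame = base frame: x ahead of the robot, y to its left, z up, the work surface at z = 0. Lengths are in mm, angles in degrees, forces in N, time in s.
With the tool pointing down it reaches from about 375 to 825 mm from the base axis. Payload 5.5 kg.
Tool frame: the origin (TCP) lies at the very end of the fingers, on their centre line; the grasp point (between the pads) lies bot.pinch_z behind it (bot.pinch_z is the distance from the TCP to the grasp point, in mm); z points along the fingers, y is the direction in which the jaws open and shut (so a half turn about z gives the same grasp; the last joint's range is limited). The gripper opens to 85 mm and grips with 20 to 120 N. Pads are 22 mm wide; open, the fingers measure 114 mm over their backs; the gripper's body (76 mm by 85 mm) begins 54 mm behind the grasp point. The pads swing forward as they close: fully open they stand 13 mm farther back than shut.
Start: joints at [66.349, 17.962, -2.699, 69.339, 0, 90], TCP at [240.702, 549.598, 231.299] pointing down, gripper open.
Joint ranges: [-152.73, 152.73], [-39.44, 99.34], [-58.76, 71.6], [-118.89, 123.64], [-81.53, 83.1], [-180, 180]. Speed limits (degrees/s): [136.94, 136.94, 172.46, 180, 180, 180].

## Interface

Orientations are given as a 3x3 rotation matrix whose columns are the frame's x, y, z axes.
In Python, from plant import bot, gripper_to, solver, vision, workorder, readout gives the robot as it stands. Calls block until the motion is done:
- bot.move_pose(position, orientation): joint-space move of the TCP to a pose.
- bot.servo_line(position, frame=None, rate=150, force_limit=None): straight line of the TCP; frame=None keeps the orientation; rate is the mean speed in mm/s. With force_limit (N) it stops when the force on the tool has changed by that much, and returns True; else False.
- bot.movej(angles): joint-space move.
- gripper_to(opening, newtons=None): finger opening in mm; newtons is the grip in N (None keeps the last); returns when the fingers have stopped.
- bot.wait(seconds).
- solver.solve_ik(position, orientation): joint angles nearest the present ones, or None.
- vision.capture(name): name is "side" or "top" or "wrist"; returns the picture (400x640x3 uint8, red, green, blue); there is no depth.
- vision.camera_model(name): a dict with "vfov" (degrees; the focal length in pixels is half the picture's height over the tangent of half this angle, whatever the lens; pixels are square), "cx", "cy" (the principal point, pixels), "rvec" (rotation vector, rad) and "tvec" (3), from world to camera coordinates, as OpenCV has them. Camera axes: x right, y down, z forward; pixel columns grow to the right and rows downward; lengths in mm; the calibration is good to about 2 mm. The wrist camera is an equidistant fisheye: a pixel r from the principal point sees the ray r / f radians off the axis. A picture is of the moment at which its call begins: read the wrist's pose just before it. camera_model takes no time and is no camera call; for the wrist camera it gives the pose at the moment of the call.
A pose or a line that the arm cannot do raises bot.Unreachable and nothing moves.
- workorder.close_job(): hands the job in, once; it reports no verdict.
Readings, each from a call of its own:
- readout.get_t(): time.
- readout.get_qpos(): joint angles.
- readout.get_qvel(): joint speeds.
- readout.get_joint_torque(): joint torques, N m.
- readout.get_position(): TCP position.
- readout.get_orientation(): TCP orientation.
- readout.get_ft_force(): force on the tool from outside, world axes, zero at the start.
- readout.get_moment(): the same for the moment, N m.
- readout.get_finger_gap(): finger opening in mm.
Only numpy, scipy, OpenCV 4.12 (cv2) and the standard library are available. Lean on these libraries where they do the work, as an engineer would, in place of code of your own. Each camera call takes 0.05 s, during which the arm holds its last target.

## Working session

There is one attempt and no reset: what is moved stays moved. The work goes in short steps, each a Python script; the robot and the scene stay as the last script left them, time stands still between calls to the robot, and variables do not carry over. Pictures are saved under pics/ and viewed, and the job is handed in when it is done.

```bash
mkdir -p pics; ls
python3 - <<'E'
from plant import bot, vision, readout
import cv2
for n in("top","side","wrist"):
    m=vision.camera_model(n); print(n,m)
    cv2.imwrite(f"pics/a_{n}.png",vision.capture(n)[:,:,::-1])
print(readout.get_t(),bot.pinch_z,readout.get_orientation(),readout.get_ft_force())
E
```

```text
pics
top {'vfov': 50.515080045894166, 'cx': 317.06661563176675, 'cy': 202.6353453552362, 'rvec': array([ 2.20798154, -2.16516067,  0.06082939]), 'tvec': array([  44.95277639,  534.54507612, 1316.01554039])}
side {'vfov': 45.055588593015614, 'cx': 318.97746561075417, 'cy': 195.9264099254028, 'rvec': array([ 2.10673274, -0.13273904,  0.05082201]), 'tvec': array([-522.56574162,  146.69216647, 1240.25460453])}
wrist {'vfov': 65.70646984690485, 'cx': 317.4879106636125, 'cy': 200.21159126522835, 'rvec': array([-2.42024918, -1.58305259, -0.2270537 ]), 'tvec': array([-598.42799504,  -37.67310148,  377.71594561])}
0.15 18.700000000000003 [[-9.16007829e-01  4.01160018e-01 -5.44720769e-04]
 [ 4.01160388e-01  9.16007038e-01 -1.20439263e-03]
 [ 1.58138872e-05 -1.32175348e-03 -9.99999126e-01]] [-0.47423968 -0.32188417  0.86150676]
```

View pics/a_top.png

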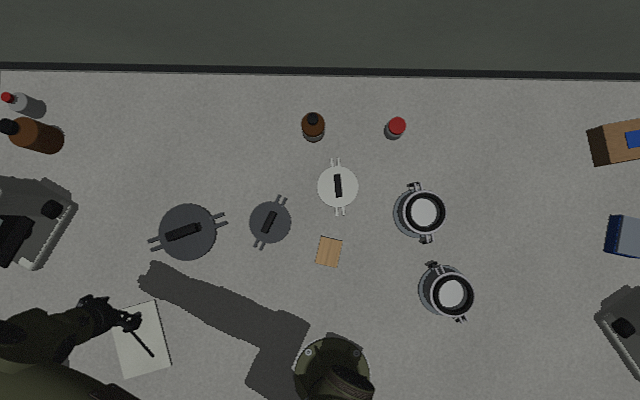

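View pics/a_side.png

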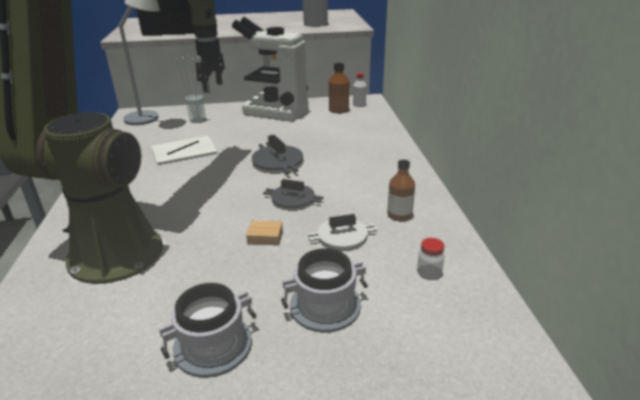

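View pics/a_wrist.png

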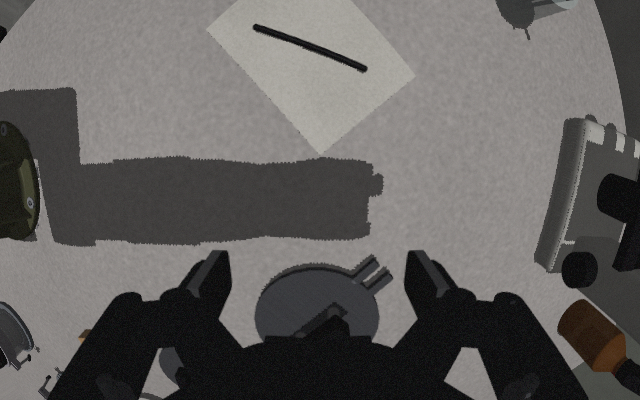

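Top view: the base is at about (332,372). The candidates are:
- **Lids:** large grey (187,232), small grey (270,222) and white (337,186). White is excluded, and the smaller of the two grey ones is (270,222).
- **Jars:** (420,212) and (446,292). The first is farther from the base.

Next I'll enlarge a crop to confirm and measure both.

```bash
cat > h.py <<'E'
import numpy as np, cv2
from plant import bot, gripper_to, solver, vision, workorder, readout
def cam(n):
    m=vision.camera_model(n); R=cv2.Rodrigues(np.array(m["rvec"]))[0]; t=np.array(m["tvec"]).ravel()
    f=200/np.tan(np.radians(m["vfov"]/2)); return dict(R=R,t=t,f=f,cx=m["cx"],cy=m["cy"],fish=n=="wrist")
def cast(c,uv,z):
    d=np.array([(uv[0]-c["cx"])/c["f"],(uv[1]-c["cy"])/c["f"]])
    if c["fish"]:
        r=np.linalg.norm(d); v=np.array([*(d/max(r,1e-9)*np.sin(r)),np.cos(r)])
    else: v=np.array([*d,1.])
    w=c["R"].T@v; o=-c["R"].T@c["t"]
    return o+w*(z-o[2])/w[2]
def proj(c,p):
    q=c["R"]@np.array(p,float)+c["t"]
    if c["fish"]:
        th=np.arctan2(np.hypot(q[0],q[1]),q[2]); k=th/np.hypot(q[0],q[1])
        return np.array([c["cx"]+c["f"]*q[0]*k,c["cy"]+c["f"]*q[1]*k])
    return np.array([c["cx"]+c["f"]*q[0]/q[2],c["cy"]+c["f"]*q[1]/q[2]])
E
python3 - <<'E'
from h import *
im=cv2.imread("pics/a_top.png"); 
crop=im[150:340,140:500]
cv2.imwrite("pics/b_crop.png",cv2.resize(crop,(792,418),interpolation=cv2.INTER_CUBIC))
c=cam("top")
for n,uv,z in[("lid",(270,222),18),("big",(187,232),18),("white",(337,186),18),("jarA",(420,212),120),("jarB",(446,292),120),("base",(332,372),100)]:
    print(n,cast(c,uv,z).round(0),)
E
```

```text
lid [470. 202.  18.]
big [433. 461.  18.]
white [587.  -6.  18.]
jarA [ 506. -243.  120.]
jarB [ 279. -319.  120.]
base [ 41.   2. 100.]
```

View pics/b_crop.png

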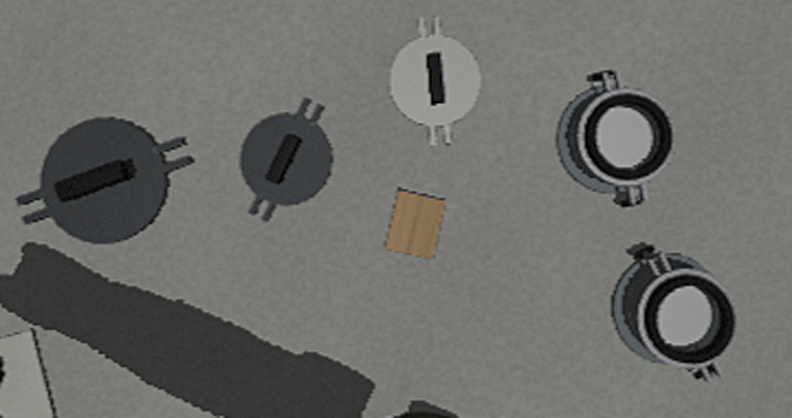

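The crop confirms it: small grey lid at crop (286,158), and the far jar at crop (625,137), 561 mm from the base against 424 mm for the other. Next is the measurement from top-view masks, then a wrist look.

Run:
```python
from h import *
im=cv2.imread("pics/a_top.png"); c=cam("top")
o=-c["R"].T@c["t"]; print("topcam",o.round(0)); w=cam("wrist"); print("wristcam",(-w["R"].T@w["t"]).round(0), w["R"][2].round(2))
g=cv2.cvtColor(im,cv2.COLOR_BGR2GRAY)
def show(name,x0,y0,x1,y1,th,inv=True):
    m=np.zeros_like(g); s=g[y0:y1,x0:x1]; m[y0:y1,x0:x1]=(s<th if inv else s>th)*255
    cs,_=cv2.findContours(m,cv2.RETR_LIST,cv2.CHAIN_APPROX_NONE)
    print(name)
    for k in sorted(cs,key=cv2.contourArea)[::-1][:4]:
        if cv2.contourArea(k)<25: continue
        print("  area",cv2.contourArea(k),"minrect",[np.round(v,1) for v in cv2.minAreaRect(k)],"ell",[np.round(v,1) for v in cv2.fitEllipse(k)])
print(g[222,240:300]); print(g[212,385:455])
show("lid",240,190,300,255,85); show("handle",250,205,292,240,42)
show("jar floor",395,185,450,240,150,False); show("seal",398,186,448,238,50)
```

```text
topcam [ 451.   46. 1347.]
wristcam [175. 577. 372.] [ 0.26 -0.11 -0.96]
[124 123 120 119 121 124 122 123 114  75  53  56  59  62  58  61  59  63
  64  61  61  62  66  61  40  23  23  31  33  32  31   8  12  47  62  62
  62  63  66  64  64  63  63  62  62  64  62  64  64  61  44  85 125 118
 118 116 114 116 118 118]
[127 127 125 126 124 123 127  97  60  97  98  76  30  37  52  54  33  70
 129 141  82   3  14  19  15  60 131 162 153 151 154 152 151 153 152 152
 150 150 150 151 150 149 148 150 149 148 148 148 148 151 158 126  33  38
  36   5  11  14  28  12  76 120 119 118 119 118 120 118 122 118]
lid
  area 1391.5 minrect [array([270. , 222.4]), array([50.6, 42.6]), np.float64(78.7)] ell [array([269.6, 222.1]), array([38.6, 50.1]), np.float64(28.3)]
handle
  area 146.5 minrect [array([268.4, 221.7]), array([ 7.6, 23.3]), np.float64(26.6)] ell [array([268.4, 221.7]), array([ 7.5, 28.1]), np.float64(26.2)]
jar floor
  area 463.0 minrect [array([423.3, 211.8]), array([25.5, 23.3]), np.float64(45.0)] ell [array([423.1, 211.9]), array([22.4, 26.4]), np.float64(169.4)]
  area 178.5 minrect [array([427.5, 208.4]), array([22.2, 12.3]), np.float64(66.8)] ell [array([427.1, 208.8]), array([11.7, 21.3]), np.float64(149.5)]
seal
  area 1149.5 minrect [array([425., 212.]), array([38., 38.]), np.float64(90.0)] ell [array([424.9, 211.8]), array([37.9, 38.6]), np.float64(111.0)]
  area 645.0 minrect [array([423.3, 211.7]), array([29.7, 27.6]), np.float64(45.0)] ell [array([423.2, 212. ]), array([27.3, 30.2]), np.float64(162.3)]
  area 121.5 minrect [array([406.2, 211.3]), array([16.6, 41. ]), np.float64(1.4)] ell [array([428.4, 212. ]), array([47.6, 59.1]), np.float64(93.7)]
```

```bash
cat >> h.py <<'E'
def yawR(a):  # tool down; tool x at world angle a (deg)
    a=np.radians(a); x=np.array([np.cos(a),np.sin(a),0]); z=np.array([0,0,-1.]); return np.c_[x,np.cross(z,x),z]
def snap(n,path):
    c=cam(n); im=vision.capture(n)[:,:,::-1].copy(); cv2.imwrite(path,im); return c,im
E
python3 - <<'E'
from h import *
c=cam("top")
h0=cast(c,(268.4,221.7),62); print("handle",h0)
for d in(26.6,): 
    a=np.radians(d+90); e=cast(c,(268.4+10*np.cos(a),221.7+10*np.sin(a)),62)-h0; print("hang",np.degrees(np.arctan2(e[1],e[0])))
print("ears",cast(c,(281,198),14),cast(c,(261,247),14)); e=cast(c,(281,198),14)-cast(c,(261,247),14);print(np.degrees(np.arctan2(e[1],e[0])))
print("disc",cast(c,(269.6,222.1),18))
print("seal",cast(c,(424.9,211.8),120)); e=cast(c,(413,187),90)-cast(c,(427,238),90);print("jar ax",np.degrees(np.arctan2(e[1],e[0])))
R=readout.get_orientation();p=readout.get_position();w=cam("wrist");o=-w["R"].T@w["t"]
print("cam in tool",(R.T@(o-p)).round(1),(R.T@w["R"][2]).round(3))
for P,a in(([470,200,200],-25),([470,200,200],155),([506,-255,260],15),([506,-255,260],-165),([506,-255,320],15)):
  q=solver.solve_ik(P,yawR(a)); print(a,None if q is None else np.round(q,0))
E
```

```text
handle [470.01054919 201.40948095  62.        ]
hang 154.82360389459967
ears [546.17419355 169.46484095  14.        ] [391.11070617 228.28066309  14.        ]
-20.771814485058428
disc [469.48788153 202.93804246  18.        ]
seal [ 506.64533577 -257.62250518  120.        ]
jar ax 15.647489302232836
cam in tool [  71.    -0.8 -141.6] [-0.283  0.     0.959]
-25 [  23.    9.  -18.   63.    0. -132.]
155 [ 23.   9. -18.  63.   0.  48.]
15 [-27.  14.  -4.  72.   0. 138.]
-165 [-27.  14.  -4.  72.   0. -42.]
15 [-27.  13.   3.  79.   0. 138.]
```

Run:
```python
from h import *
bot.move_pose([470,201,190],yawR(156)); bot.wait(0.3)
c,im=snap("wrist","pics/c_lid.png")
import pickle; pickle.dump(c,open("c_lid.pkl","wb"))
for p in([470,201,62],[470,201,18]): print(proj(c,p))
print(readout.get_t(),readout.get_ft_force())
```

```text
[317.71974255 191.42790608]
[317.67968212 180.58892138]
2.05 [ 0.65498123  0.10923887 -0.1622127 ]
```

View pics/c_lid.png

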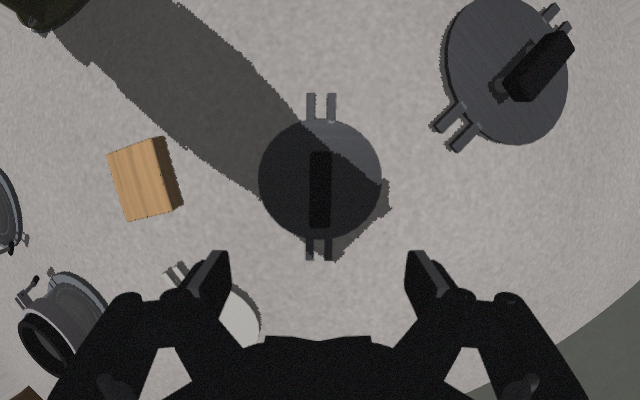

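The wrist view shows the small lid under the tool: disc x 258–382, handle about (320,190), ears at (321,107) and (319,250). The handle already lines up with the tool's x.

Run:
```python
from h import *
import pickle
c=pickle.load(open("c_lid.pkl","rb")); im=cv2.imread("pics/c_lid.png"); g=cv2.GaussianBlur(cv2.cvtColor(im,cv2.COLOR_BGR2GRAY),(3,3),0)
for y in(100,107,165,190,215,245): print(y,g[y,250:400:1][ (0 if 120<y<240 else 50):(150 if 120<y<240 else 95)].tolist())
print("col",g[85:265,320].tolist())
for s,(y0,y1) in(("top",(98,114)),):
  pass
cv2.imwrite("pics/c_crop.png",cv2.resize(cv2.convertScaleAbs(im[80:275,240:410],alpha=2.2),None,fx=3,fy=3,interpolation=cv2.INTER_CUBIC))
```

```text
100 [156, 160, 161, 162, 162, 146, 110, 85, 81, 82, 83, 85, 84, 80, 79, 101, 138, 160, 165, 163, 162, 162, 161, 160, 159, 146, 112, 83, 77, 80, 82, 83, 83, 83, 88, 107, 135, 155, 160, 159, 157, 157, 158, 159, 158]
107 [161, 160, 159, 158, 157, 142, 109, 84, 80, 81, 83, 83, 83, 79, 85, 117, 153, 164, 163, 162, 161, 160, 159, 159, 158, 148, 120, 92, 83, 81, 81, 82, 83, 81, 82, 96, 124, 145, 153, 156, 160, 161, 162, 161, 161]
165 [70, 70, 70, 70, 70, 70, 71, 71, 63, 48, 36, 32, 33, 35, 33, 31, 33, 34, 34, 33, 32, 32, 34, 34, 34, 35, 33, 32, 33, 33, 31, 31, 32, 32, 32, 33, 33, 33, 31, 32, 33, 32, 31, 32, 32, 32, 34, 34, 34, 34, 32, 31, 31, 33, 35, 35, 34, 32, 30, 25, 17, 15, 17, 17, 15, 14, 15, 16, 15, 14, 17, 18, 16, 17, 18, 15, 15, 17, 17, 15, 17, 23, 30, 33, 33, 32, 33, 34, 32, 30, 31, 33, 33, 33, 33, 33, 32, 32, 33, 34, 33, 31, 36, 48, 57, 63, 69, 72, 73, 73, 73, 73, 73, 72, 72, 73, 74, 74, 74, 74, 74, 74, 73, 73, 72, 72, 73, 73, 73, 87, 123, 152, 160, 161, 163, 163, 163, 162, 160, 159, 158, 158, 159, 160, 160, 161, 162, 162, 163, 162]
190 [96, 84, 75, 71, 71, 71, 72, 71, 63, 47, 35,
[... 1469 characters left out ...]
, 161, 162, 162, 162, 161, 160, 160, 160, 160, 161, 161, 161, 160, 157, 156, 155, 156, 157, 157, 145, 112, 86, 81, 83, 84, 85, 85, 85, 84, 82, 82, 81, 81, 79, 79, 79, 79, 81, 82, 83, 81, 73, 57, 41, 34, 33, 32, 32, 34, 36, 35, 32, 29, 23, 16, 13, 14, 17, 18, 17, 17, 17, 17, 18, 17, 17, 17, 17, 16, 16, 15, 14, 15, 18, 18, 16, 16, 15, 15, 15, 14, 16, 19, 18, 16, 15, 14, 13, 16, 17, 15, 15, 16, 17, 18, 17, 16, 17, 18, 18, 18, 18, 15, 14, 15, 16, 16, 16, 15, 16, 16, 15, 15, 14, 16, 18, 18, 16, 15, 14, 13, 15, 17, 17, 15, 14, 15, 16, 16, 20, 27, 30, 31, 33, 35, 34, 33, 34, 32, 31, 36, 49, 63, 70, 72, 73, 73, 73, 73, 73, 71, 70, 69, 70, 70, 70, 81, 111, 140, 154, 157, 157, 157, 156, 156, 158, 160]
```

View pics/c_crop.png

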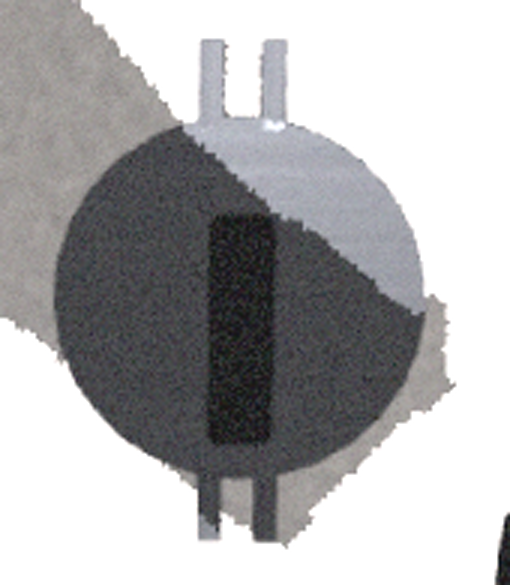

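Run:
```python
from h import *
import pickle
c=pickle.load(open("c_lid.pkl","rb"))
t,b=cast(c,(320.9,103),18),cast(c,(318.7,250),18); e=t-b; print("axis",np.degrees(np.arctan2(e[1],e[0])))
T,B=cast(c,(320.3,118),18),cast(c,(319.2,238.6),18); print("disc x",(T+B)/2,np.linalg.norm(T-B))
T,B=cast(c,(320.5,229),62.5),cast(c,(319,92.5),18)
L,R=cast(c,(258.3,180),18),cast(c,(381.5,180),18); print("disc y",(L+R)/2,np.linalg.norm(L-R))
f=cast(c,(319,228),62.5); n=cast(c,(320.3,151.5),62.5); print("handle",(f+n)/2,np.linalg.norm(f-n), cast(c,(320,190),62.5))
```

```text
axis 155.34302389333305
disc x [471.21891975 202.81298936  18.        ] 129.89951331130948
disc y [470.13899051 203.57018836  18.        ] 129.47814189189057
handle [470.20130468 202.79632228  62.5       ] 71.36487625165367 [469.49653436 203.46141874  62.5       ]
```

Run:
```python
from h import *
R=yawR(155.4)
bot.move_pose([470.5,203,110],R)
print(bot.servo_line([470.5,203,31],rate=80,force_limit=8),readout.get_position())
f0=readout.get_ft_force(); gripper_to(10,80); print("gap",readout.get_finger_gap(),f0,readout.get_ft_force(),readout.get_moment())
bot.servo_line([470.5,203,60],rate=60); bot.wait(0.2)
print("lift",readout.get_finger_gap(),readout.get_ft_force(),readout.get_moment())
bot.servo_line([470.5,203,230],rate=200); bot.wait(0.3)
print(readout.get_ft_force(),readout.get_moment(),readout.get_t())
c,im=snap("wrist","pics/d_lift.png"); snap("side","pics/d_side.png")
```

```text
False [470.99226111 203.2158667   31.49777419]
gap 18.773565539247944 [ 0.42807866 -0.24787351  0.51912455] [-0.52819393 -0.30641238  2.73428653] [-0.08412866  0.17503733 -0.0078083 ]
lift 18.889678877563675 [-0.4293092   0.80198345 -1.84459767] [ 0.05486263 -0.00847938  0.05798581]
[ 0.17881177  0.48681836 -1.80974652] [-0.04893099 -0.03939013 -0.03352364] 6.3583
```

View pics/d_lift.png

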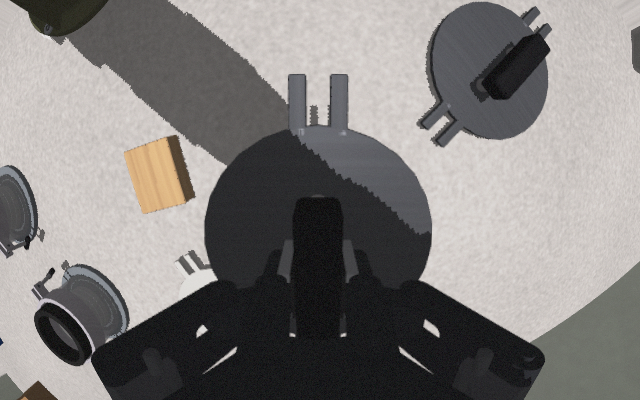

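View pics/d_side.png

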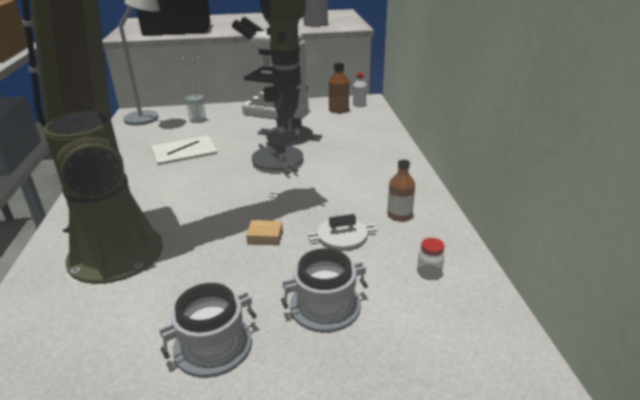

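The lid is lifted, with the handle gap at 18.8 mm and about 2 N of weight. It hangs level and symmetric in the wrist view: disc columns 204–432, ears at about (318,100). Next I'll view the jar from its side with the wrist camera, past the lid.

Run:
```python
from h import *
import pickle
R=yawR(195.6); J=np.array([506.6,-257.6,0])
for i,s in enumerate((1,-1)):
    P=J-R@np.array([40,s*150,0]); P[2]=235
    print(P.round(0), solver.solve_ik(P,R))
    bot.move_pose(P,R); bot.wait(0.3)
    c,im=snap("wrist",f"pics/e_jar{i}.png"); pickle.dump((c,readout.get_position(),readout.get_orientation()),open(f"e{i}.pkl","wb"))
    print(proj(c,[506.6,-257.6,120]),readout.get_t())
a=[cv2.imread(f"pics/e_jar{i}.png") for i in(0,1)]
cv2.imwrite("pics/e_both.png",np.vstack([cv2.resize(x,(480,300)) for x in a]))
```

```text
[ 585. -391.  235.] [-33.7583032   29.72367734  15.13094796  75.40727063   0.
 -49.3583032 ]
[481.65709424 153.87510976] 8.975
[ 505. -102.  235.] [-11.46385712   8.73467768 -13.97791858  67.28740374   0.
 -27.06385712]
[155.58912096 154.16347558] 10.475
```

View pics/e_both.png

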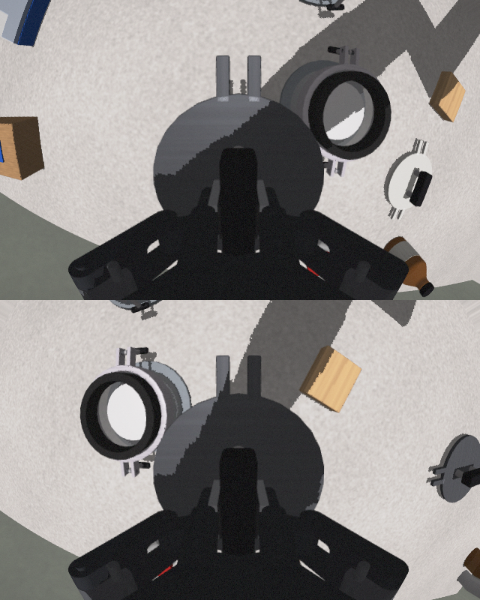

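```bash
cat > fit.py <<'E'
from h import *
import pickle
from scipy.optimize import least_squares
def fitc(P,r,x0):
    s=least_squares(lambda q:np.hypot(P[:,0]-q[0],P[:,1]-q[1])-r,x0,loss="soft_l1",f_scale=1); return s.x,np.abs(s.fun).mean()
def run(i):
    c,p,R=pickle.load(open(f"e{i}.pkl","rb")); im=cv2.imread(f"pics/e_jar{i}.png"); g=cv2.cvtColor(im,cv2.COLOR_BGR2GRAY)
    o=(-c["R"].T@c["t"])[:2]; J=np.array([506.6,-257.6])
    # rays from centre of the seal in bench coords; sample grey radially at z=120
    for it in range(2):
        d=o-J; ac=np.arctan2(d[1],d[0]); A=np.radians(np.arange(0,360,4)); out=[];inn=[]
        rr=np.arange(30,72,0.25)
        gf=cv2.GaussianBlur(g,(3,3),0).astype(np.float32)
        for a in A:
            rel=np.cos(a-ac)
            pr=np.array([proj(c,[J[0]+r*np.cos(a),J[1]+r*np.sin(a),120]) for r in rr],np.float32)
            v=cv2.remap(gf,pr[:,0].reshape(1,-1),pr[:,1].reshape(1,-1),cv2.INTER_LINEAR)[0]
            dv=np.gradient(cv2.GaussianBlur(v.reshape(1,-1),(9,1),0)[0],rr)
            pt=lambda r:[J[0]+r*np.cos(a),J[1]+r*np.sin(a)]
            if rel<-0.2:
                k=np.where((rr>48)&(rr<64))[0]; k=k[dv[k].argmax()]; 
                if dv[k]>6: out.append(pt(rr[k]))
            if rel>0.2:
                k=np.where((rr>38)&(rr<52))[0]; k=k[dv[k].argmin()]
                if dv[k]<-6: inn.append(pt(rr[k]))
        out,inn=np.array(out),np.array(inn); res=[]
        for n,P,r in(("out",out,56),("inn",inn,45)):
            if len(P)>8:
                x,e=fitc(P,r,J); print(i,it,n,len(P),x.round(2),round(e,2)); res.append(x)
        q=least_squares(lambda q:np.r_[np.hypot(*(out-q).T)-56,(np.hypot(*(inn-q).T)-45) if len(inn) else []],J,loss="soft_l1",f_scale=1)
        print("  joint",q.x.round(2),round(np.abs(q.fun).mean(),2)); J=q.x
run(0);run(1)
E
python3 fit.py
python3 - <<'E'
import cv2,numpy as np
a=cv2.imread("pics/e_jar0.png")[40:250,370:540]; b=cv2.imread("pics/e_jar1.png")[40:250,90:260]
cv2.imwrite("pics/f.png",cv2.resize(np.hstack([a,b]),None,fx=2.3,fy=2.3,interpolation=cv2.INTER_CUBIC))
E
```

```text
0 0 out 40 [ 509.76 -265.37] 0.38
0 0 inn 39 [ 509.31 -263.74] 1.76
  joint [ 509.62 -264.67] 1.34
0 1 out 39 [ 509.99 -265.69] 0.29
0 1 inn 39 [ 509.95 -264.11] 1.02
  joint [ 509.97 -264.9 ] 1.0
1 0 out 40 [ 508.84 -260.72] 0.41
1 0 inn 40 [ 509.68 -262.2 ] 0.84
  joint [ 509.31 -261.53] 0.97
1 1 out 40 [ 508.83 -260.75] 0.38
1 1 inn 40 [ 509.67 -262.25] 1.31
  joint [ 509.24 -261.51] 1.19
```

View pics/f.png

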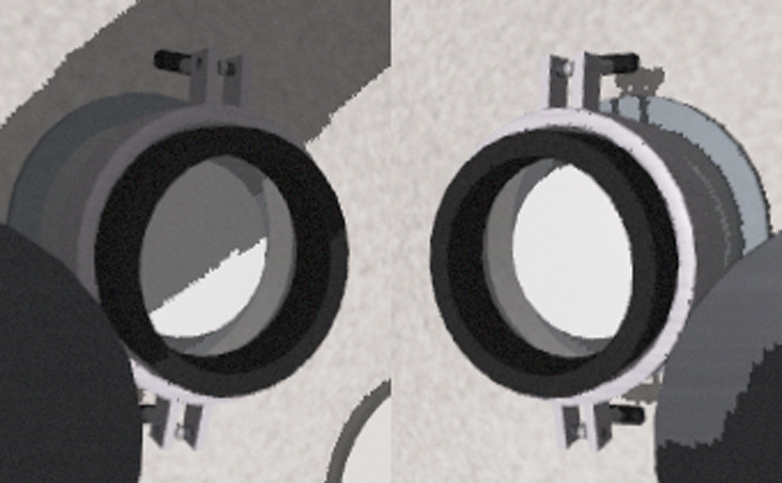

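```bash
python3 - <<'E'
from h import *
import pickle
A={}
for i,(t,b,off) in enumerate([((216,70),(180,430),(370,40)),((571.5,70),(587,430),(90-170,40))]):
    c,p,R=pickle.load(open(f"e{i}.pkl","rb"))
    for z in(80,90):
        T,B=[cast(c,(q[0]/2.3+off[0],q[1]/2.3+off[1]),z) for q in(t,b)]
        e=B-T; 
        print(i,z,"axis",np.degrees(np.arctan2(e[1],e[0])).round(2),"mid",((T+B)/2).round(1),np.linalg.norm(e).round(0))
# lid in hand: radial edge
from scipy.optimize import least_squares
for i in(0,1):
    c,p,R=pickle.load(open(f"e{i}.pkl","rb")); g=cv2.GaussianBlur(cv2.cvtColor(cv2.imread(f"pics/e_jar{i}.png"),cv2.COLOR_BGR2GRAY),(3,3),0).astype(np.float32)
    C=np.zeros(3); rr=np.arange(58,74,.2); pts=[]
    for a in np.radians(np.r_[-95:-14:3,15:96:3]):
        pr=np.array([proj(c,p+R@np.array([r*np.cos(a),r*np.sin(a),13.5])) for r in rr],np.float32)
        v=cv2.remap(g,pr[:,:1].T.copy(),pr[:,1:].T.copy(),cv2.INTER_LINEAR)[0]; dv=np.gradient(v,rr); k=dv.argmax()
        if dv[k]>12: pts.append([rr[k]*np.cos(a),rr[k]*np.sin(a)])
    P=np.array(pts); s=least_squares(lambda q:np.hypot(P[:,0]-q[0],P[:,1]-q[1])-q[2],[0,0,66],loss="soft_l1"); s2=least_squares(lambda q:np.hypot(P[:,0]-q[0],P[:,1]-q[1])-66,[0,0],loss="soft_l1")
    print(i,"lid in tool",len(P),s.x.round(2),s2.x.round(2),np.abs(s.fun).mean().round(2),p.round(1),R[:,0].round(4))
    print("ear tip proj",proj(c,p+R@np.array([92,15,13.5])),proj(c,p+R@np.array([92,-15,13.5])))
E
python3 -c "
import cv2
im=cv2.imread('pics/e_jar1.png')[60:150,270:370];cv2.imwrite('pics/g.png',cv2.resize(im,None,fx=6,fy=6))"
```

```text
0 80 axis 13.98 mid [ 510.9 -261.7   80. ] 168.0
0 90 axis 13.98 mid [ 511.1 -266.7   90. ] 162.0
1 80 axis 13.32 mid [ 510.8 -262.9   80. ] 168.0
1 90 axis 13.32 mid [ 508.2 -258.2   90. ] 162.0
0 lid in tool 53 [-0.54 -0.76 65.31] [-1.43 -0.6 ] 1.38 [ 585.7 -390.9  235.1] [-9.630e-01 -2.695e-01 -1.000e-04]
ear tip proj [350.37152375  71.27405377] [289.41048625  71.11501822]
1 lid in tool 52 [-0.13 -1.61 65.2 ] [-1.16 -1.77] 0.69 [ 505.  -102.9  234.8] [-9.634e-01 -2.680e-01  3.000e-04]
ear tip proj [350.85550502  71.33490625] [289.88347401  71.17275003]
```

View pics/g.png

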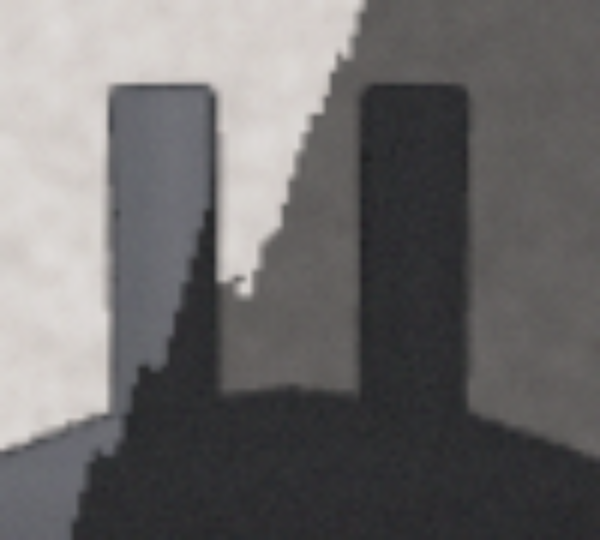

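Jar centre comes from the two opposite wrist views (the ±2 mm y bias cancels): about (509.6, −263.2), axis about 13.8°. The lid in hand reads (−1.2, −1.2) in the tool frame, so I correct for that, hover and check.

Run:
```python
from h import *
R=yawR(193.8); J=np.array([509.6,-263.2,0]); P=J-R@np.array([-1.2,-1.2,0])
bot.move_pose([*P[:2],220],R)
bot.servo_line([*P[:2],165],rate=100); bot.wait(0.4)
print(P,readout.get_position(),np.mean([readout.get_ft_force() for _ in range(5)],0),readout.get_t())
c,im=snap("wrist","pics/h_w.png"); s,si=snap("side","pics/h_s.png"); t,ti=snap("top","pics/h_t.png")
cv2.imwrite("pics/h_all.png",np.hstack([cv2.resize(si[200:350,240:420],(460,383),interpolation=cv2.INTER_CUBIC),cv2.resize(ti[160:280,360:480],(340,383),interpolation=cv2.INTER_CUBIC)]))
```

```text
[ 508.14839872 -262.32087901    0.        ] [ 508.30841333 -262.48236243  165.29852745] [ 1.31331789 -0.27962992 -1.65902141] 12.2583
```

View pics/h_all.png

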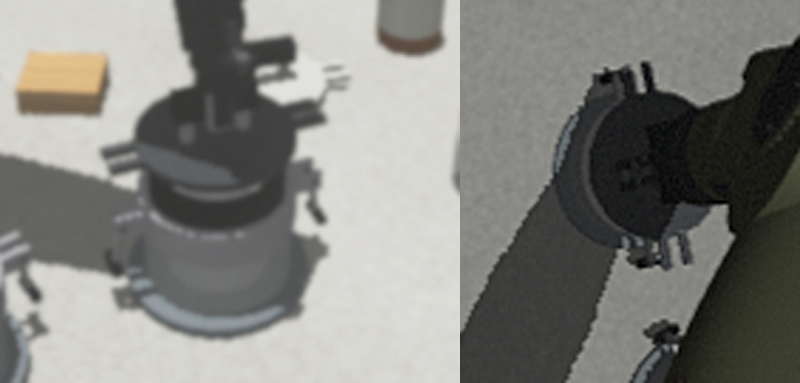

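View pics/h_w.png

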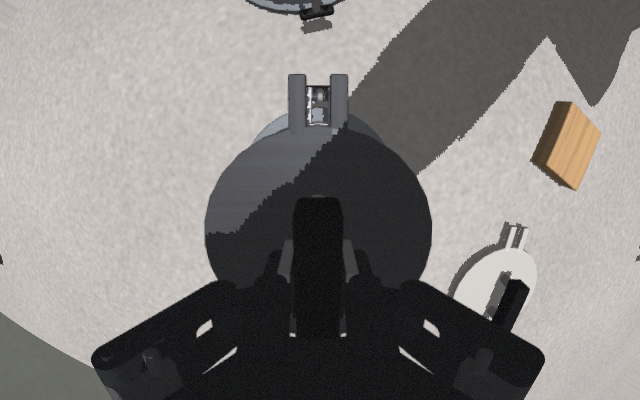

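The wrist view shows the bracket and bolt inside the fork slot at about (318,103), and the side view shows the disc (crop 137–297) centred over the seal (150–285). I'll zoom in on the slot, then descend slowly with force sensing.

Run:
```python
import cv2
im=cv2.imread('pics/h_w.png')[60:160,260:380];cv2.imwrite('pics/h_z.png',cv2.resize(cv2.convertScaleAbs(im,alpha=1.3),None,fx=6,fy=6,interpolation=cv2.INTER_CUBIC))
```

```text
(no output)
```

View pics/h_z.png

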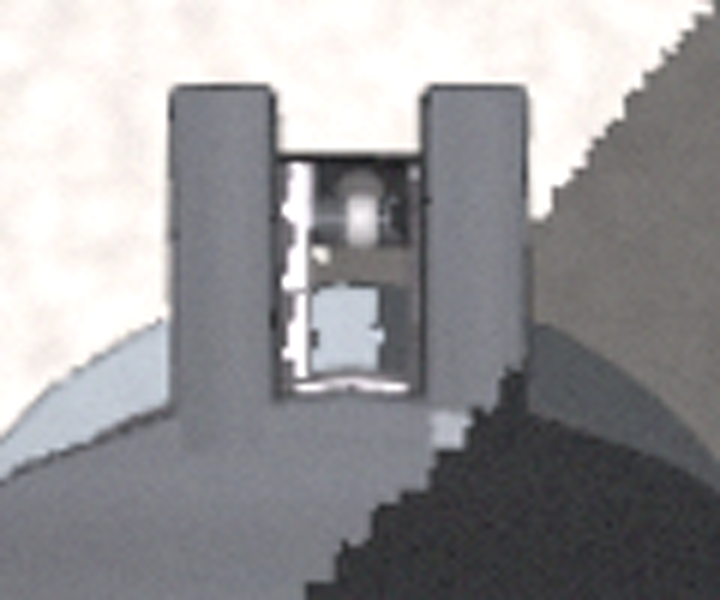

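The slot centre and bracket centre differ by only about 1 mm, so I'll apply half-size corrections (yaw −0.4°, +0.5 mm in tool y). Then I'll descend slowly and watch the force.

```bash
cat >> h.py <<'E'
def fm(n=8):
    F=[];M=[]
    for _ in range(n): F.append(readout.get_ft_force()); M.append(readout.get_moment()); bot.wait(0.02)
    return np.mean(F,0),np.mean(M,0)
E
python3 - <<'E'
from h import *
R=yawR(193.4); P=np.array([508.15,-262.3,0])+R@np.array([0,.5,0]); np.save("P.npy",P)
bot.servo_line([*P[:2],165],R,rate=20); bot.wait(0.3)
f0,m0=fm(12); np.save("f0.npy",np.r_[f0,m0]); print("hang",f0.round(2),m0.round(3))
print(bot.servo_line([*P[:2],146],rate=25,force_limit=5))
for z in(146,142,140,138):
    h=bot.servo_line([*P[:2],z],rate=15,force_limit=6); bot.wait(.15); f,m=fm(); print(z,h,readout.get_position().round(2),(f-f0).round(2),(m-m0).round(3),round(readout.get_t(),2))
    if h: break
E
```

```text
hang [-0.06  0.04 -1.76] [-0.013 -0.021  0.008]
False
146 False [ 508.05 -261.83  146.03] [ 0.08  0.14 -0.11] [0.017 0.032 0.001] 14.6
142 False [ 508.09 -261.87  142.08] [ 0.14 -0.09 -0.24] [0.02  0.012 0.   ] 15.3
140 False [ 508.12 -261.88  140.09] [ 0.34 -0.37  0.63] [-0.121 -0.089  0.013] 15.87
138 False [ 508.18 -261.87  138.14] [ 0.45 -0.21  2.55] [-0.151 -0.063  0.002] 16.43
```

Contact came at TCP z ≈ 140.7 with almost no lateral force, so the spigot is inside the ring. Now the slow push to 10 N.

Run:
```python
from h import *
P=np.load("P.npy"); a=np.load("f0.npy"); f0,m0=a[:3],a[3:]
for z in(135,132,130.6):
    h=bot.servo_line([*P[:2],z],rate=8,force_limit=9); bot.wait(.3); f,m=fm(15); print(z,h,readout.get_position().round(2),(f-f0).round(2),(m-m0).round(3),round(readout.get_finger_gap(),2),round(readout.get_t(),2))
d=f[2]-f0[2]
if abs(10-d)>.3:
    z=z-(10-d); bot.servo_line([*P[:2],z],rate=8); bot.wait(.3); f,m=fm(15); print(z,readout.get_position().round(2),(f-f0).round(2),(m-m0).round(3))
np.save("z.npy",z)
c,im=snap("wrist","pics/i_w.png"); s,si=snap("side","pics/i_s.png"); snap("top","pics/i_t.png")
cv2.imwrite("pics/i_all.png",np.hstack([cv2.resize(si[200:350,240:420],(460,383),interpolation=cv2.INTER_CUBIC),cv2.resize(cv2.convertScaleAbs(im[60:160,260:380],alpha=1.3),(340,283),interpolation=cv2.INTER_CUBIC)[:, :].copy() if 0 else cv2.resize(im[60:160,250:340+0],(340,383),interpolation=cv2.INTER_CUBIC)]))
```

```text
135 False [ 508.16 -261.89  135.06] [ 0.4  -0.19  5.73] [-0.148 -0.079 -0.002] 18.96 17.51
132 False [ 508.18 -261.89  132.34] [-0.37  0.29  8.47] [-0.064  0.059 -0.001] 18.55 18.58
130.6 False [ 508.2  -261.88  131.09] [-0.71  0.53  9.66] [-0.003  0.165 -0.009] 19.12 19.46
130.264673363115 [ 508.2  -261.88  130.79] [-0.64  0.43  9.99] [-0.008  0.18  -0.012]
```

View pics/i_all.png

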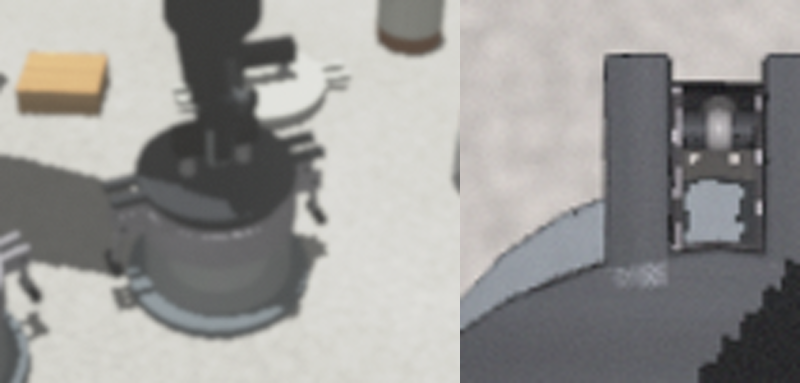

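View pics/i_s.png

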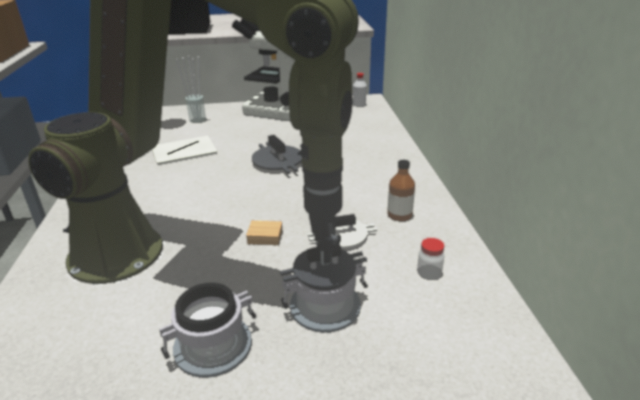

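Lid seated, bolt centred in the fork slot, bystanders in place. Now the steady hold.

Run:
```python
from h import *
a=np.load("f0.npy")
for i in range(4):
    bot.wait(.8); f,m=fm(10); print((f-a[:3]).round(2),(m-a[3:]).round(3),readout.get_position().round(2),round(readout.get_finger_gap(),2),round(readout.get_t(),2))
print(readout.get_orientation().round(4)); workorder.close_job()
```

```text
[-0.64  0.66  9.96] [-0.001  0.178 -0.009] [ 508.19 -261.9   130.83] 19.24 21.38
[-0.51  0.26 10.12] [ 0.008  0.176 -0.011] [ 508.19 -261.87  130.81] 19.11 22.34
[-0.74  0.22  9.93] [ 0.019  0.181 -0.009] [ 508.2  -261.89  130.81] 18.86 23.31
[-0.66  0.36  9.87] [ 0.002  0.195 -0.012] [ 508.2  -261.87  130.79] 19.01 24.27
[[-9.728e-01 -2.318e-01  5.000e-04]
 [-2.318e-01  9.728e-01 -2.000e-04]
 [-5.000e-04 -3.000e-04 -1.000e+00]]
the job is handed in; nothing more can be done
```

The small grey lid is on the far jar, pressed to about 10 N and still gripped; I handed the job in at about 24 s without letting go.

**Last checks**
- **Force:** the seal load held at 9.9–10.1 N, lid weight included, for over 3.5 s. It rose at about 1 N per mm, and lateral force stayed under 1 N.
- **Squeeze:** the tool went down about 10 mm from first contact, at tool height 140.7 mm.
- **Fit and level:** no force appeared while the spigot went into the ring. The tool was vertical to within 0.1°. The wrist view shows the bracket and bolt centred in the one fork slot it can see; the other was not checked close up.
- **Bystanders:** the last side picture shows the bottle, sample jar and slide box still standing where they were.

**What disagreed**
- **Jar centre:** the two wrist views differed by about 4–5 mm in y, in opposite directions, so I used their mean. The overhead camera put the centre about 3–6 mm away from that mean.
- **Jar angle:** estimates ranged from 13.3° to 15.6°, and I used 13.4° after the close-up of the fork slot.
- **Moment:** a small steady moment of about 0.18 N m remained at the end, so the push may be slightly off-centre.

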